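Balance a pen blank and click the marker up to it

ROBOT

A 7-joint arm with a two-finger parallel gripper is mounted at the origin on a cart in front of the work surface, level with it; the furniture and walls round the work are solid. World frame = base frame: x ahead of the robot, y to its left, z up, the work surface at z = 0. Lengths are in m, angles in rad, forces in N, time in s.
With the tool pointing down it reaches from about 0.425 to 0.875 m from the base axis. Payload 4.7 kg.
Tool frame: the origin (TCP) lies at the very end of the fingers, on their centre line; the grasp point (between the pads) lies 19 mm behind it; z points along the fingers, y is the line along which they close (so a half turn about z gives the same grasp; the last joint's range is limited). The gripper opens to 87 mm and grips with 3 to 60 N. Pads are 19 mm wide; open, the fingers measure 117 mm over their backs; the gripper's body (75 mm by 190 mm) begins 51 mm behind the grasp point.
Start: joints at [-1.316, 0.321, -0.07, 1.45, 0.023, 1.371, -0.057], TCP at [0.155, 0.631, 0.223] pointing down, gripper open.
Joint ranges: [-2.86, 2.86], [-0.3, 2.09], [-1.38, 1.24], [0.06, 2.45], [-1.56, 4.7], [0.09, 2.05], [-2.69, 2.69]. Speed limits (rad/s): [2.57, 2.57, 3.14, 3.14, 3.14, 3.14, 3.14].

INTERFACE

Orientations are given as a rotation vector (axis times angle).
In Python, from bench import ctrl, get_image, job gives the robot as it stands.
- The arm moves only by the shell command python3 -m crank 'ROWS' [FORCE]. ROWS is JSON, a list that holds one entry, the list of rows, each a list of 5 numbers: the shift along the tool's x, y, z in mm, then the turn about the tool's z in rad, then the closure, from -1 (fully open) to 1 (shut), so that 0 is half open. A call has 1 to 10 rows; each row shifts and turns the commanded pose from where the row before left it, along the tool's axes as they then stand; what a row does not reach is not made up. A row lasts 1/12 s, in which the tool goes at most 41.7 mm and 7.16 degrees, less where a joint would pass 70% of its speed; a pose out of reach is approached as far as the arm can. A call with a gripper value outside its range is refused whole. The fingers move at their own pace and stop on an object; FORCE is the grip in N (left out, the last holds). Time passes only in rows, so rows that do not move let the fingers close. It gives the time, the measured TCP pose, the force, the opening and the grip force at its end, in the units of the state.
- ctrl.get_state(): the state, without advancing time (a new reading comes with each control period).
- get_image(name): name is "side" or "top" or "wrist"; returns a dict with "pixels" (400x640x3 uint8, red, green, blue), "fx", "fy", "cx", "cy" (pixels), "k1" (the pictures are not rectified: a ray, as slopes to the right and down, at radius r is drawn at 1 + k1 r^2 times it, then the intrinsics apply), "T" (4x4, takes a point from camera to world coordinates); the wrist camera has in their place "T_tool_cam" (4x4, takes a point from camera to tool coordinates, whose origin is the TCP and whose axes are the flange's). Camera axes: x right, y down, z forward; pixel columns grow to the right and rows downward; lengths in m; the calibration is good to about 2 mm. A picture is of the moment at which its call begins: read the wrist's pose just before it. There is no depth.
- job.close_job(): hands the job in; it is judged then, once.
The state is a dict: "time": time; "joint_positions": joint angles; "qd": joint speeds; "joint_torque": joint torques, N m; "position": TCP position; "tool_rot": TCP orientation; "ft_force": force on the tool from outside, world axes, zero at the start; "torque": the same for the moment, N m; "grip_width": opening from 0.0 (shut) to 1.0 (fully open); "grip_force": force on a finger pad.
Only numpy, scipy, OpenCV 4.12 (cv2) and the standard library are available. Lean on these libraries where they do the work, as an engineer would, in place of code of your own. Each camera call takes 0.05 s, during which the arm holds its last target. There are 200 camera calls.

TASK

Balance the pale pen blank level on top of the marking rig's cork dome, its middle over the crown and its long side square to the brass marking point, and let go of it. Then swing the red-knobbed ratchet lever exactly four clicks from its rest, not on to a fifth, so that the point comes up close to the blank, and finish while holding the lever at the fourth click: it springs back if released. The blank must stay balanced, and leave the dark blank alone.

Things in the scene. Friction and masses are not known exactly. Their poses are not given: they have to be found in the camera images.
- pale_blank: Light brown square wooden turning blank, 150 mm long, 22 x 22 mm, about 0.1 kg. Origin at the centre of its underside; its y axis runs along its length, z up. It starts lying on the worktop.
- dark_blank: Dark brown blank of the same shape and size, same axes, lying near the pale one; not to be used or moved.
- rig: Green marking rig, fixed to the bench: base plate 150 mm along its x by 235 mm along its y (from y = 20 to 255 mm) and 12 mm high, with a round foot of radius 75 mm under the dome. Origin on the worktop under the dome's crown; x is the direction in which the blank shall lie, y points from the dome to the head (a block whose top is 100 mm up, x -30..70, y 117..223 mm). z up.
- rest: Cork-faced dome of the rig, a half ball of 70 mm radius, its crown 70 mm above the worktop. Origin on its axis, 60 mm below the crown; axes as the rig.
- rest_top (a point): Crown of the cork dome (x = 0, y = 0, z = 70 mm in the rig), the highest point, on which the blank balances; axes as the rig. A blank laid off-centre tilts about 1 degree per mm.
- lever_knob (a point): Centre of the lever's upright red knob, a cylinder 18 mm in diameter and 42 mm tall (from 116 to 158 mm above the worktop; this point lies 138 mm up). It moves on a level circle of 100 mm radius about the pivot. The knob may be pinched or pushed from above.
- lever (a joint): Lever angle, rad: 0 at rest, growing as the knob swings counter-clockwise seen from above, toward the rig's -y; the n-th click lies at 0.16 n (16 mm apart at the knob), the end at 1.0. A spring pulls it back with 4 to 6 N at the knob, right home if released; the push needed jumps up by 2 to 3 N on leaving each notch, then fades and is least on dropping into the next.
- lever_pivot (a point): The lever's upright pivot axis, at lever height, 108 mm above the worktop (x = 30, y = 170 mm in the rig; axes as the rig). At rest the knob lies from it in the direction 161.7 degrees counter-clockwise from the rig's x axis, at four clicks 198.3 degrees.
- marker (a joint): Travel of the brass marking point toward the blank, m: 0 at rest (tip 61 mm from the dome's axis, 81 mm above the worktop, along the rig's y), 10 mm more for each lever click; it is geared to the lever and moves only with it. At four clicks it stands about 10 mm short of a well centred blank; at five it touches.
Mind the look-alikes: they are no part of the job. There is more than one size of the pale_blank; the job needs the largest.

How it is judged:
On the way, in this order (a step that is already met when the one before it is completed fails the run):
1. the pale blank is balanced on the dome and let go, the lever still at rest (horizontal distance between pale_blank and rest_top below 0.014 m and angle between pale_blank's own z axis and vertical below 0.17 rad and angle between the y axis of pale_blank and the x axis of rig, either way round below 0.26 rad and contact force between pale_blank and rest above 0.2 N and contact force between pale_blank and the fingers below 0.05 N and contact force between pale_blank and the arm below 0.05 N and linear speed of pale_blank below 0.02 m/s and value of joint lever below 0.08 rad), for 0.3 s.
2. the lever is held at the fourth click (value of joint lever between 0.576 and 0.704 rad and contact force between any of the fingers, the arm and lever above 0.5 N and velocity of joint lever between -0.1 and 0.1 rad/s), for 0.2 s.
At the end, for the whole second after the job is handed in: The lever is held by the robot at the fourth click (within 0.4 of a click, pushed with more than 0.5 N, not moving), and the pale blank rests on the dome untouched by the robot: centre within 14 mm of the crown, level within 0.17 rad, square to the marker within 0.26 rad, at rest (all of step 2 and horizontal distance between pale_blank and rest_top below 0.014 m and angle between pale_blank's own z axis and vertical below 0.17 rad and angle between the y axis of pale_blank and the x axis of rig, either way round below 0.26 rad and contact force between pale_blank and rest above 0.2 N and contact force between pale_blank and the fingers below 0.05 N and contact force between pale_blank and the arm below 0.05 N and linear speed of pale_blank below 0.02 m/s); the arm keeps its last pose, push and grip.
It fails at once if the lever is swung on to the fifth click (value of joint lever above 0.752 rad).
It fails at once if the dark blank is moved more than 20 mm (distance of dark_blank from where it was at the start of the episode above 0.02 m).
It also fails if it takes over 51 s, if anything falls off the work surface, if the arm or the gripper's body presses on something with over 40 N, if the wrist force passes 120 N, or if a joint passes its speed limit or range.

## Working session

There is one attempt and no reset: what is moved stays moved. The work goes in short steps, Python scripts to look and compute and a shell command to move; the robot and the scene stay as the last step left them, time stands still between calls to the robot, and variables do not carry over. Pictures are saved under pics/ and viewed, at most 10 in all, crops included, and the job is handed in when it is done.

```bash
ls; mkdir -p pics; cat > h.py <<'E'
import numpy as np, cv2
from bench import ctrl, get_image, job
from scipy.spatial.transform import Rotation as R
def ray(im,u,v,T=None):
    K=np.array([[im['fx'],0,im['cx']],[0,im['fy'],im['cy']],[0,0,1]])
    p=cv2.undistortPoints(np.array([[[u,v]]],float),K,np.array([im['k1'],0,0,0.]))[0,0]
    T=np.array(im['T']) if T is None else T
    return T[:3,3],T[:3,:3]@np.array([p[0],p[1],1])
def plane(im,u,v,z,T=None):
    o,d=ray(im,u,v,T); return o+d*(z-o[2])/d[2]
def proj(im,P,T=None):
    T=np.array(im['T']) if T is None else T
    p=T[:3,:3].T@(np.array(P)-T[:3,3]); x,y=p[:2]/p[2]; s=1+im['k1']*(x*x+y*y)
    return np.array([im['fx']*x*s+im['cx'],im['fy']*y*s+im['cy']])
E
python3 - <<'E'
from h import *
for n in ('top','side'):
    im=get_image(n); cv2.imwrite(f'pics/{n}0.png',im['pixels'][...,::-1]); 
    print(n,im['fx'],im['k1'],np.round(im['T'],3))
s=ctrl.get_state(); print(s)
E
```

```text
pics
top 397.82064563686697 -0.10215860706799594 [[-1.100e-02 -9.840e-01  1.760e-01  2.750e-01]
 [-1.000e+00  1.100e-02  1.000e-03 -9.200e-02]
 [-3.000e-03 -1.750e-01 -9.840e-01  1.293e+00]
 [ 0.000e+00  0.000e+00  0.000e+00  1.000e+00]]
side 513.5902176333258 -0.008474179083876916 [[ 1.     0.022 -0.022  0.532]
 [ 0.03  -0.565  0.824 -1.292]
 [ 0.006 -0.825 -0.566  0.917]
 [ 0.     0.     0.     1.   ]]
{'time': 0.1, 'joint_positions': array([-1.31588653,  0.32174222, -0.07011574,  1.45157237,  0.02258928,
        1.37079019, -0.05686449]), 'qd': array([-0.00129356, -0.00237377, -0.00170656, -0.00268555,  0.00107189,
       -0.00092348,  0.00137354]), 'joint_torque': array([-6.92897938e-04, -4.92574453e+01, -4.06070324e-01, -3.13395846e+01,
       -6.42010057e-02,  3.94835311e-02,  5.81105928e-05]), 'position': array([0.15492278, 0.63075041, 0.22156572]), 'tool_rot': array([-3.77191572e-01, -3.11873089e+00,  2.70101906e-03]), 'ft_force': array([-0.91467949, -0.9400679 ,  0.63423997]), 'torque': array([ 0.0313223 , -0.07460543, -0.0297204 ]), 'grip_force': 0.0, 'grip_width': 0.9940659135321543}
```

View pics/top0.png

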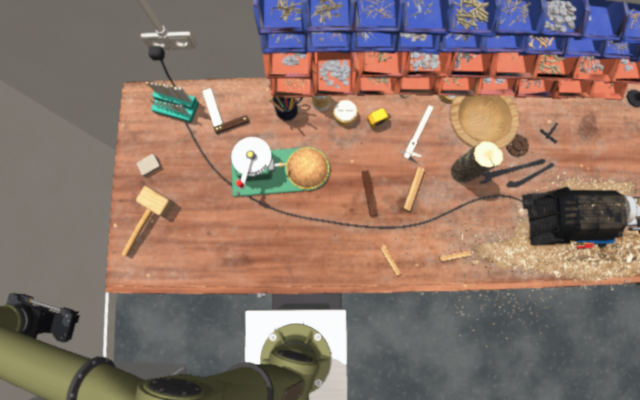

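View pics/side0.png

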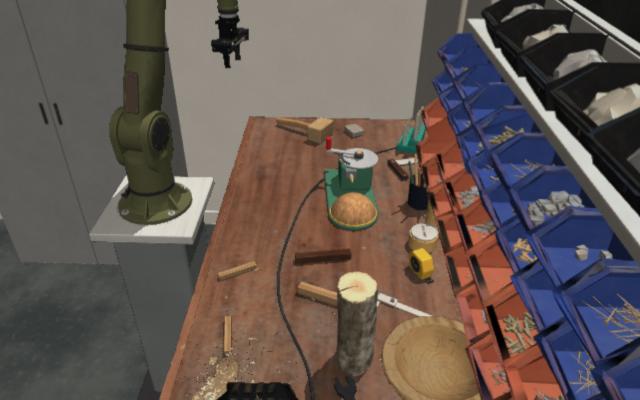

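The top view shows three pale sticks: A at (414,190), B at (390,260) and C at (455,255). A is the longest and thickest, so it fits the 150 mm blank. The dark blank is at (369,193), the dome at (307,168), the head at (251,158) and the red knob at (240,183). Next I'll measure these and confirm A with a crop.

```bash
cat > m.py <<'E'
from h import *
im=get_image('top'); px=im['pixels']; hsv=cv2.cvtColor(px,cv2.COLOR_RGB2HSV)
for n,(u,v) in dict(A=(414,190),B=(390,260),C=(455,255),dark=(369,193),dome=(307,168),green=(280,186),knob=(240,183)).items(): print(n,hsv[v,u],px[v,u])
def rect(mask,name,z,seed):
    n,l,st,c=cv2.connectedComponentsWithStats(mask.astype(np.uint8))
    k=l[seed[1],seed[0]]
    if k==0: print(name,'miss');return
    ys,xs=np.nonzero(l==k); 
    P=np.array([plane(im,x,y,z)[:2] for x,y in zip(xs,ys)],np.float32)
    r=cv2.minAreaRect(P*1000); print(name,st[k],'ctr',r[0],'size',r[1],'ang',r[2],'mean',P.mean(0),'pca',np.degrees(np.arctan2(*np.linalg.svd(P-P.mean(0),full_matrices=False)[2][0][::-1])))
H,S,V=[hsv[...,i].astype(int) for i in range(3)]
pale=(V>165)&(H<25)&(S>60)
for n,s in dict(A=(414,190),B=(390,260),C=(455,255)).items(): rect(pale,n,.022,s)
rect((V<110)&(H<25),'dark',.022,(369,193))
g=(H>60)&(H<90)&(S>80); rect(g,'green',.012,(280,186))
a=px[110:220,210:450,::-1]; b=px[225:285,370:480,::-1]
a=cv2.resize(a,None,fx=3.3,fy=3.3,interpolation=cv2.INTER_CUBIC); b=cv2.resize(b,None,fx=3,fy=3)
o=np.zeros((a.shape[0]+b.shape[0],a.shape[1],3),np.uint8);o[:a.shape[0]]=a;o[a.shape[0]:,:b.shape[1]]=b
cv2.imwrite('pics/crop.png',o);print(o.shape)
E
python3 m.py
```

```text
A [ 16 121 234] [234 183 123]
B [ 18 110 241] [241 198 137]
C [ 17 115 238] [238 191 131]
dark [  9 148 110] [110  66  46]
dome [ 18 120 248] [248 201 131]
green [ 73 103 158] [ 94 158 122]
knob [  1 203 244] [244  57  50]
A [  174    52   466   174 39200] ctr (723.825439453125, -431.28668212890625) size (614.0111694335938, 1715.4185791015625) ang 0.07490497082471848 mean [ 0.70924264 -0.45779794] pca -89.96338
B [  106    82   534   212 43744] ctr (568.893310546875, -282.39306640625) size (1799.466796875, 726.9739990234375) ang 89.92137908935547 mean [ 0.38983905 -0.05101654] pca 80.55038
C [  106    82   534   212 43744] ctr (568.893310546875, -282.39306640625) size (1799.466796875, 726.9739990234375) ang 89.92137908935547 mean [ 0.38983905 -0.05101654] pca 80.55038
dark miss
green [ 232  166   69   30 1101] ctr (575.4922485351562, 95.70899200439453) size (100.11117553710938, 224.97059631347656) ang 1.8257442712783813 mean [0.56312966 0.09946749] pca -88.84493
(543, 792, 3)
```

View pics/crop.png

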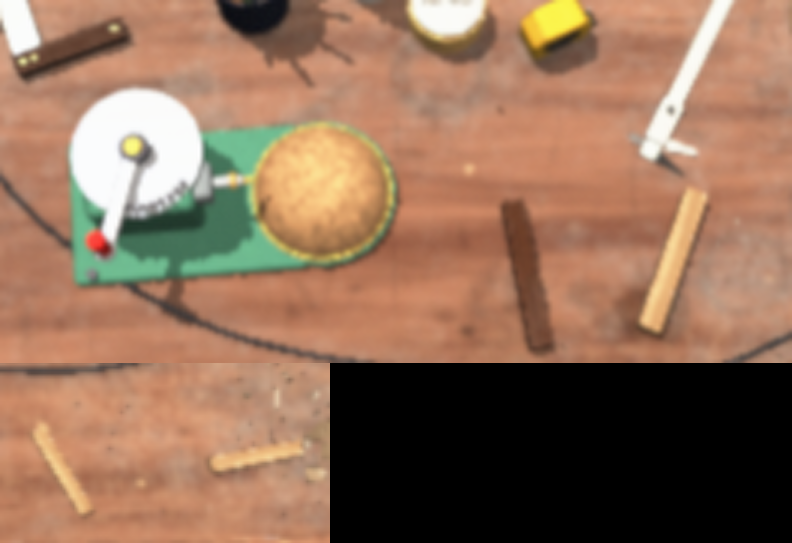

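The crop confirms A is the largest pale stick, about 50 px against roughly 33 px for B and C, so it is the pale blank. Now I'll refine the poses.

```bash
cat > m2.py <<'E'
from h import *
im=get_image('top'); px=im['pixels']; hsv=cv2.cvtColor(px,cv2.COLOR_RGB2HSV)
H,S,V=[hsv[...,i].astype(int) for i in range(3)]
def box(m,u0,u1,v0,v1):
    o=np.zeros(m.shape,np.uint8); o[v0:v1,u0:u1]=m[v0:v1,u0:u1]
    n,l,st,c=cv2.connectedComponentsWithStats(o); k=1+np.argmax(st[1:,4]); return np.argwhere(l==k)[:,::-1].astype(float)
def rect(q,z,name):
    P=np.array([plane(im,x,y,z)[:2] for x,y in q],np.float32)*1000
    d=np.linalg.svd(P-P.mean(0),full_matrices=False)[2][0]
    r=cv2.minAreaRect(P); print(name,len(q),'rect',np.round(r[0]),np.round(r[1]),round(r[2],1),'mean',np.round(P.mean(0),1),'pca',round(np.degrees(np.arctan2(d[1],d[0])),1))
rect(box((V>195)&(H>12)&(S>70),395,430,160,215),.022,'A top')
rect(box((V<125)&(H<25),355,382,165,220),.022,'dark')
q=box((H>0)&(H<27)&(V>190)&(S>70),280,335,140,195)
(c,r)=cv2.minEnclosingCircle(q.astype(np.float32)); print('dome px',c,r,q.mean(0))
for z in (0,.012,.02): print('dome at z',z,plane(im,*c,z)[:2])
k=box(((H<6)|(H>174))&(S>170)&(V>150),225,255,170,195); print('knob px',k.mean(0),len(k),plane(im,*k.mean(0),.15))
y=box((H>22)&(H<34)&(S>120)&(V>170),243,258,148,160); print('pivot cap',y.mean(0),len(y),plane(im,*y.mean(0),.115))
im2=im; im=get_image('side'); px=im['pixels']; hsv=cv2.cvtColor(px,cv2.COLOR_RGB2HSV); H,S,V=[hsv[...,i].astype(int) for i in range(3)]
k2=box(((H<6)|(H>174))&(S>170)&(V>100),318,338,132,155); print('side knob',k2.mean(0),len(k2),'at z.138',plane(im,*k2.mean(0),.138))
s=ctrl.get_state(); print(R.from_rotvec(s['tool_rot']).as_matrix().round(3))
E
python3 m2.py
```

```text
A top 293 rect [ 539. -390.] [ 23. 149.] 67.4 mean [ 539.5 -391. ] pca 157.9
dark 348 rect [ 521. -244.] [152.  28.] 8.2 mean [ 521.  -243.4] pca -171.0
dome px (310.5, 157.5) 27.613502502441406 [309.74979558 160.08421913]
dome at z 0 [ 0.65104044 -0.05269832]
dome at z 0.012 [ 0.64755227 -0.05306025]
dome at z 0.02 [ 0.64522683 -0.05330153]
knob px [238.88888889 183.05555556] 18 [0.53218369 0.15500091 0.15      ]
pivot cap [250.5   154.125] 8 [0.63105574 0.12907523 0.115     ]
side knob [327.9516129  142.51612903] 62 at z.138 [0.53273827 0.15609424 0.138     ]
[[-0.971  0.238 -0.   ]
 [ 0.238  0.971 -0.001]
 [-0.    -0.001 -1.   ]]
```

```bash
python3 -m crank '[[[-24,-22,-9,0,-1],[-28,-27,-9,0,-1],[-28,-27,-9,0,-1],[-28,-27,-9,0,-1],[-28,-27,-9,0,-1],[-28,-27,-9,0,-1],[-28,-27,-9,0,-1],[-28,-27,-9,0,-1],[-28,-27,-9,0,-1],[-28,-27,-9,0,-1]]]' 20; python3 -c "
from h import *
im=get_image('wrist');print(np.round(im['T_tool_cam'],3),im['fx'],im['cx'],im['cy'])"
```

```text
time: 1.08
position: [0.3605, 0.3062, 0.3132]
tool_rot: [0.377, 3.119, 0.001]
ft_force: [0.5, 1.0, 0.5]
grip_width: 1.002
grip_force: 0.0
[[-0.    -0.958 -0.286  0.079]
 [ 1.    -0.    -0.    -0.001]
 [-0.    -0.286  0.958 -0.162]
 [ 0.     0.     0.     1.   ]] 300.87942700415834 317.8017211075102 198.5844647931571
```

```bash
python3 -m crank '[[[-29,-27,0,0,-1],[-29,-27,0,0,-1],[-29,-27,0,0,-1],[-29,-27,0,0,-1],[-29,-27,0,0,-1],[-29,-27,0,-0.05,-1],[-29,-27,0,-0.1,-1],[-29,-27,0,-0.05,-1],[-20,-17,0,0,-1],[0,0,0,0,-1]]]'; python3 - <<'E'
from h import *
s=ctrl.get_state(); im=get_image('wrist'); print(s['position'],s['tool_rot'],s['qd'].round(2))
T=np.eye(4);T[:3,:3]=R.from_rotvec(s['tool_rot']).as_matrix();T[:3,3]=s['position'];T=T@np.array(im['T_tool_cam'])
np.savez('w1.npz',px=im['pixels'],T=T,k=[im['fx'],im['fy'],im['cx'],im['cy'],im['k1']])
cv2.imwrite('pics/w1.png',im['pixels'][...,::-1])
for n,P in dict(pivot=(.631,.129,.115),knob=(.5325,.1555,.158),dome=(.608,-.042,.07)).items(): print(n,proj(im,P,T))
E
```

```text
time: 1.97
position: [0.5609, 0.0249, 0.3122]
tool_rot: [0.083, 3.139, -0.006]
ft_force: [-0.8, 0.2, -0.7]
grip_width: 1.001
grip_force: 0.0
[0.56086203 0.02491208 0.31217506] [ 0.08280356  3.13895443 -0.00618279] [-0.04 -0.05 -0.07  0.05 -0.01  0.04 -0.09]
pivot [402.57934661 225.80733391]
knob [440.71529332 153.14493861]
dome [273.47927548 204.6493455 ]
```

View pics/w1.png

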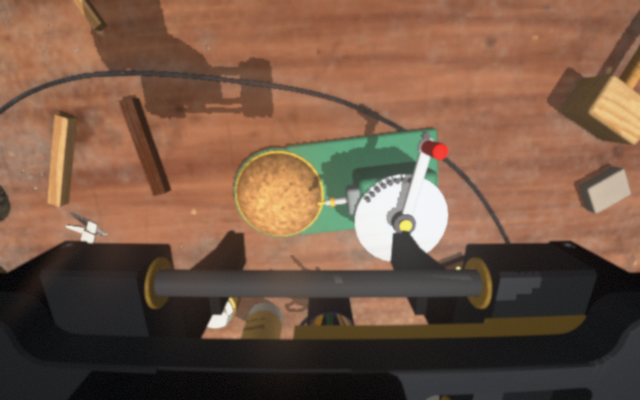

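The wrist view shows the dome at about (279,192), the pivot cap at (405,225) and the knob top at (440,151). These match the projections from the top camera. Next I'll fit the dome ring and the plate edge.

```bash
cat > m3.py <<'E'
from h import *
d=np.load('w1.npz');px=d['px'];T=d['T'];im=dict(zip(['fx','fy','cx','cy','k1'],d['k']))
hsv=cv2.cvtColor(px,cv2.COLOR_RGB2HSV);H,S,V=[hsv[...,i].astype(int) for i in range(3)]
g=((H>60)&(H<90)&(S>60)).astype(np.uint8)
g[:, :230]=0; g[245:]=0
# bounds of dome: cork/yellow ring, warm and brighter than bench
m=np.zeros(g.shape,np.uint8); m[140:245,228:330]=((H>12)&(H<32)&(S>80)&(V>90))[140:245,228:330]
m=cv2.morphologyEx(m,cv2.MORPH_OPEN,np.ones((5,5),np.uint8))
c=max(cv2.findContours(m,0,1)[0],key=cv2.contourArea)[:,0].astype(float)
hull=cv2.convexHull(c.astype(np.float32))[:,0]
print('ring hull px',cv2.minEnclosingCircle(hull))
from scipy.optimize import least_squares
for z in (.012,.015):
    P=np.array([plane(im,u,v,z,T)[:2] for u,v in hull])
    r=least_squares(lambda p:np.hypot(*(P-p[:2]).T)-p[2],[.6,-.04,.07],loss='soft_l1',f_scale=.001); print('ring',z,r.x.round(4),'rms',np.sqrt(np.mean(r.fun**2)).round(4))
# near plate edge: topmost green pixel per column
E_=[]
for u in range(345,430):
    v=np.nonzero(g[:,u])[0]
    if len(v):E_.append(plane(im,u,v[0]-.5,.012,T)[:2])
E_=np.array(E_)
ln=cv2.fitLine((E_*1000).astype(np.float32),cv2.DIST_HUBER,0,.01,.01).ravel();print('edge line',ln, 'ang from y deg',np.degrees(np.arctan2(-ln[0],ln[1])))
k=np.argwhere(((H<6)|(H>174))&(S>150)&(V>120)); k=k[(k[:,1]>415)&(k[:,1]<455)&(k[:,0]<170)&(k[:,0]>135)]
print('knob mean px',k.mean(0)[::-1],len(k),k.min(0),k.max(0)); print(plane(im,*k.mean(0)[::-1],.15,T))
y=np.argwhere((H>22)&(H<34)&(S>120)&(V>150)); y=y[(abs(y[:,1]-405)<9)&(abs(y[:,0]-226)<9)]
for z in (.115,.125): print('pivot',y.mean(0)[::-1],len(y),plane(im,*y.mean(0)[::-1],z,T))
E
python3 m3.py
```

```text
ring hull px ((278.5, 193.0), 46.810890197753906)
ring 0.012 [ 0.6115 -0.0432  0.0731] rms 0.0008
ring 0.015 [ 0.6106 -0.0427  0.0726] rms 0.0007
edge line [ 7.0114098e-02 -9.9753898e-01  5.2340228e+02  1.2330169e+02] ang from y deg -175.97946
knob mean px [439.44206009 150.90128755] 233 [143 431] [159 448]
[0.53128911 0.15715482 0.15      ]
pivot [405.   225.32] 100 [0.63049498 0.13211315 0.115     ]
pivot [405.   225.32] 100 [0.62634104 0.12924483 0.125     ]
```

```bash
python3 -m crank '[[[0,-30,0,0,-1],[0,-40,0,0,-1],[0,-40,0,0,-1],[0,-40,0,0,-1],[0,-40,0,0,-1],[0,-40,0,0,-1],[0,-40,0,0,-1],[0,-40,0,0,-1],[0,-40,0,0,-1],[0,-40,0,0,-1]]]'; python3 -m crank '[[[0,-27,10,0.08,-1],[0,0,20,0.1,-1],[0,0,20,0.1,-1],[0,0,10,0.05,-1],[0,0,0,0,-1],[0,0,0,0,-1]]]'; cat > m4.py <<'E'
from h import *
s=ctrl.get_state(); im=get_image('wrist'); print(s['position'],s['tool_rot'],s['qd'].round(2))
T=np.eye(4);T[:3,:3]=R.from_rotvec(s['tool_rot']).as_matrix();T[:3,3]=s['position'];T=T@np.array(im['T_tool_cam'])
px=im['pixels'];hsv=cv2.cvtColor(px,cv2.COLOR_RGB2HSV);H,S,V=[hsv[...,i].astype(int) for i in range(3)]
cv2.imwrite('pics/w2.png',px[...,::-1])
u,v=proj(im,(.539,-.391,.022),T);print(u,v,hsv[int(v),int(u)])
m=((V>170)&(H>12)&(H<26)&(S>60)).astype(np.uint8); m[245:]=0
n,l,st,c=cv2.connectedComponentsWithStats(m);k=l[int(v),int(u)];print(st[k])
q=np.argwhere(l==k)[:,::-1]
P=np.array([plane(im,x,y,.022,T)[:2] for x,y in q],np.float32)*1000
r=cv2.minAreaRect(P);d=np.linalg.svd(P-P.mean(0),full_matrices=False)[2][0]
print(r,P.mean(0),np.degrees(np.arctan2(d[1],d[0])))
E
python3 m4.py
```

```text
time: 2.85
position: [0.5419, -0.3581, 0.3124]
tool_rot: [0.064, 3.14, 0.004]
ft_force: [-0.1, 0.5, -0.0]
grip_width: 1.002
grip_force: 0.0
time: 3.35
position: [0.5407, -0.3837, 0.252]
tool_rot: [-0.578, -3.087, -0.003]
ft_force: [0.3, 0.1, 1.4]
grip_width: 1.001
grip_force: 0.0
[ 0.54071544 -0.38372964  0.25195366] [-5.78464430e-01 -3.08676065e+00 -2.78640308e-03] [ 0.   -0.02  0.01 -0.03  0.    0.    0.01]
312.69855386991276 172.2838633430377 [ 16 124 233]
[ 303  112   18  112 1867]
((536.1663818359375, -390.91943359375), (22.65687370300293, 149.61044311523438), 67.4738540649414) [ 532.77325 -389.78714] -21.93888
```

View pics/w2.png

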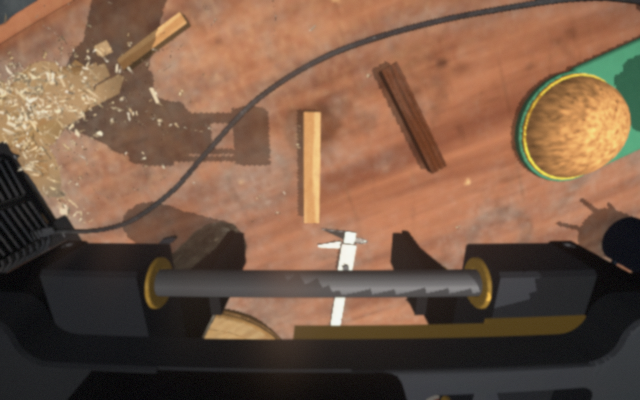

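Blank A measures 149.6 × 22.7 mm from the wrist view, as expected, with its centre at about (0.537,-0.391) and its axis at -22°. I'll descend and grip it.

```bash
python3 -m crank '[[[0,-8,20,0.02,-0.2],[0,0,35,0,-0.2],[0,0,35,0,-0.2],[0,0,35,0,-0.2],[0,0,35,0,-0.2],[0,0,30,0,-0.2],[0,0,25,0,-0.2],[0,0,20,0,-0.2],[0,0,8,0,-0.2],[0,0,3,0,-0.2]]]' 20;  python3 -m crank '[[[0,0,0,0,-0.2],[0,0,0,0,1],[0,0,0,0,1],[0,0,0,0,1],[0,0,0,0,1],[0,0,0,0,1],[0,0,0,0,1],[0,0,0,0,1]]]' 20
```

```text
time: 4.23
position: [0.5374, -0.3922, 0.0059]
tool_rot: [-0.612, -3.08, -0.002]
ft_force: [0.4, -0.4, 0.9]
grip_width: 0.6
grip_force: 0.0
time: 4.9
position: [0.5375, -0.393, 0.007]
tool_rot: [0.614, 3.08, 0.001]
ft_force: [-0.5, 0.8, 3.2]
grip_width: 0.252
grip_force: 20.0
```

```bash
python3 -m crank '[[[0,0,-10,0,1],[0,0,-25,0,1],[0,0,-35,0,1],[0,0,-35,0,1],[0,0,-25,0,1],[0,0,-15,0,1],[0,0,0,0,1]]]';  python3 -m crank '[[[4,15,0,0,1],[5,26,0,0,1],[6,35,0,0,1],[8,40,0,0,1],[8,40,0,0,1],[8,40,0,0,1],[8,40,0,0,1],[8,40,0,0,1],[7,35,0,0,1],[5,25,0,0,1]]]'; python3 -m crank '[[[0,16,0,-0.05,1],[0,0,0,-0.1,1],[0,0,0,-0.1,1],[0,0,0,-0.1,1],[0,0,0,-0.08,1],[0,0,0,-0.03,1],[0,0,0,0,1],[0,0,0,0,1]]]'
cat > m5.py <<'E'
from h import *
s=ctrl.get_state(); im=get_image('wrist'); 
M=R.from_rotvec(s['tool_rot']).as_matrix();p=s['position'];print(p,'yaw',np.degrees(np.arctan2(M[1,0],M[0,0])),'tilt',M[:,2])
T=np.array(im['T_tool_cam']);px=im['pixels']
cv2.imwrite('pics/w3.png',px[...,::-1])
for x in (-.075,0,.075): print(x,proj(im,(x,0,-.015),T))
E
python3 m5.py
```

```text
time: 5.48
position: [0.5385, -0.3951, 0.1563]
tool_rot: [0.614, 3.074, -0.004]
ft_force: [-0.5, -0.8, -0.9]
grip_width: 0.252
grip_force: 20.0
time: 6.32
position: [0.6039, -0.0519, 0.15]
tool_rot: [-0.608, -3.08, -0.002]
ft_force: [-0.3, 0.9, -2.0]
grip_width: 0.252
grip_force: 20.0
time: 6.98
position: [0.6099, -0.0436, 0.1509]
tool_rot: [0.101, -3.139, 0.001]
ft_force: [-0.3, -0.1, -0.7]
grip_width: 0.25
grip_force: 20.0
[ 0.60991948 -0.04361338  0.15085488] yaw -176.30030938542401 tilt [-1.15711581e-03 -4.81365150e-04 -9.99999215e-01]
-0.075 [318.83529756 367.59502621]
0 [318.96812421 261.05910102]
0.075 [319.11882847 119.29712991]
```

View pics/w3.png

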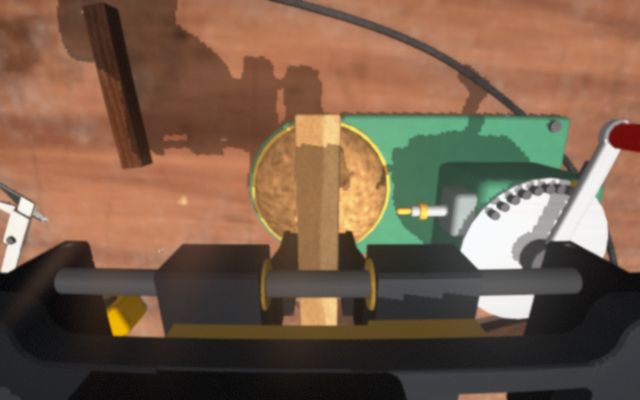

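The blank sits in the grip with its near end at about row 114, so its centre is roughly 2 mm toward tool +x. The dome ring is visible at columns 250 to 388 and the marker tip at (398,211). I'll refine the dome axis from this closer view.

```bash
cat > m6.py <<'E'
from h import *
from scipy.optimize import least_squares
im=get_image('wrist');s=ctrl.get_state();Tc=np.array(im['T_tool_cam'])
T=np.eye(4);T[:3,:3]=R.from_rotvec(s['tool_rot']).as_matrix();T[:3,3]=s['position'];T=T@Tc
px=im['pixels'];hsv=cv2.cvtColor(px,cv2.COLOR_RGB2HSV);H,S,V=[hsv[...,i].astype(int) for i in range(3)]
col=px[100:130,310:328].mean(axis=(1,2));print('blank end row',100+np.argmax(np.abs(np.diff(col)))+.5)
row=100+np.argmax(np.abs(np.diff(col)))+.5
o,d=ray(im,319,row,Tc);t=(-.015-o[2])/d[2];print('end in tool x',(o+d*t)[0])
m=np.zeros(px.shape[:2],np.uint8);m[110:240,240:395]=((H>22)&(H<33)&(S>130)&(V>120))[110:240,240:395]
q=np.argwhere(m)[:,::-1]; q=q[(q[:,0]<292)|(q[:,0]>344)]
P=np.array([plane(im,u,v,.012,T)[:2] for u,v in q])
r=least_squares(lambda p:np.hypot(*(P-p[:2]).T)-p[2],[.61,-.043,.072],loss='soft_l1',f_scale=.001);print(len(q),r.x.round(4),np.median(abs(r.fun)).round(4))
t=np.argwhere((H>18)&(H<34)&(S>130)&(V>120));t=t[(t[:,1]>393)&(t[:,1]<415)&(abs(t[:,0]-211)<8)]
print('tip px',t[:,1].min(),t[:,0].mean());w=plane(im,t[:,1].min(),t[:,0].mean(),.081,T);a=np.radians(4);print('tip',w,'axis from tip',w[:2]-.061*np.array([-np.sin(a),np.cos(a)]))
E
python3 m6.py
```

```text
blank end row 114.5
end in tool x 0.0772155363965557
385 [ 0.6109 -0.0415  0.07  ] 0.0006
tip px 397 210.5
tip [0.60589017 0.02095592 0.081     ] axis from tip [ 0.61014531 -0.03989549]
```

```bash
python3 -m crank '[[[-3,2,10,0,1],[0,0,20,0,1],[0,0,20,0,1],[0,0,12,0,1],[0,0,6,0,1],[0,0,2,0,1],[0,0,0,0,1],[0,0,0,0,1]]]'
```

```text
time: 7.75
position: [0.614, -0.0404, 0.0824]
tool_rot: [-0.103, 3.138, -0.0]
ft_force: [0.8, -0.0, -1.7]
grip_width: 0.252
grip_force: 20.0
```

```bash
python3 -m crank '[[[1,-1,1,0,1],[0,0,1,0,1],[0,0,0,0,1],[0,0,0,0,1]]]';python3 -m crank '[[[0,0,1,0,1],[0,0,1,0,1],[0,0,0,0,1],[0,0,0,0,1]]]'; python3 -m crank '[[[0,0,1,0,1],[0,0,0,0,1],[0,0,0,0,1]]]'
```

```text
time: 8.08
position: [0.6125, -0.0412, 0.0799]
tool_rot: [-0.104, 3.139, 0.0]
ft_force: [0.1, 0.8, -0.6]
grip_width: 0.258
grip_force: 20.0
time: 8.42
position: [0.6122, -0.0412, 0.0774]
tool_rot: [0.104, -3.14, -0.0]
ft_force: [0.0, 0.4, -1.5]
grip_width: 0.249
grip_force: 20.0
time: 8.67
position: [0.6125, -0.0413, 0.0769]
tool_rot: [-0.104, 3.14, 0.0]
ft_force: [-0.7, 0.4, 0.8]
grip_width: 0.246
grip_force: 20.0
```

```bash
python3 -m crank '[[[0,0,1,0,1],[0,0,0,0,1],[0,0,0,0,1]]]'; python3 -m crank '[[[0,0,1,0,1],[0,0,0,0,1],[0,0,0,0,1]]]'
```

```text
time: 8.92
position: [0.6125, -0.0413, 0.0767]
tool_rot: [-0.103, 3.14, 0.001]
ft_force: [-2.7, -0.2, 7.1]
grip_width: 0.248
grip_force: 20.0
time: 9.17
position: [0.6126, -0.0413, 0.0767]
tool_rot: [-0.103, 3.139, 0.002]
ft_force: [-5.5, 0.4, 11.6]
grip_width: 0.248
grip_force: 20.0
```

```bash
python3 -m crank '[[[0,0,-1,0,1],[0,0,-0.5,0,1],[0,0,0,0,1]]]' 5; python3 -m crank '[[[0,0,0,0,0.48],[0,0,0,0,0.46],[0,0,0,0,0.44],[0,0,0,0,0.4],[0,0,0,0,0.35],[0,0,0,0,0.3],[0,0,0,0,0.2],[0,0,0,0,0.15],[0,0,0,0,0.15],[0,0,0,0,0.15]]]' 5; python3 -c "
from h import *
a=[get_image(n)['pixels'] for n in ('wrist','side','top')]
o=np.zeros((580,800,3),np.uint8);o[:280,:448]=cv2.resize(a[0],(448,280))
o[:280,450:730]=cv2.resize(a[1][140:240,300:400],(280,280),interpolation=cv2.INTER_CUBIC)
o[285:580,:442]=cv2.resize(a[2][130:210,230:350],(442,295),interpolation=cv2.INTER_CUBIC)
cv2.imwrite('pics/r.png',o[...,::-1])"
```

```text
time: 9.42
position: [0.6127, -0.0413, 0.0766]
tool_rot: [-0.104, 3.139, 0.0]
ft_force: [-1.4, 0.0, 5.5]
grip_width: 0.255
grip_force: 5.0
time: 10.25
position: [0.6124, -0.0412, 0.0761]
tool_rot: [-0.103, 3.14, 0.0]
ft_force: [0.3, -1.0, -0.1]
grip_width: 0.419
grip_force: 0.0
```

View pics/r.png

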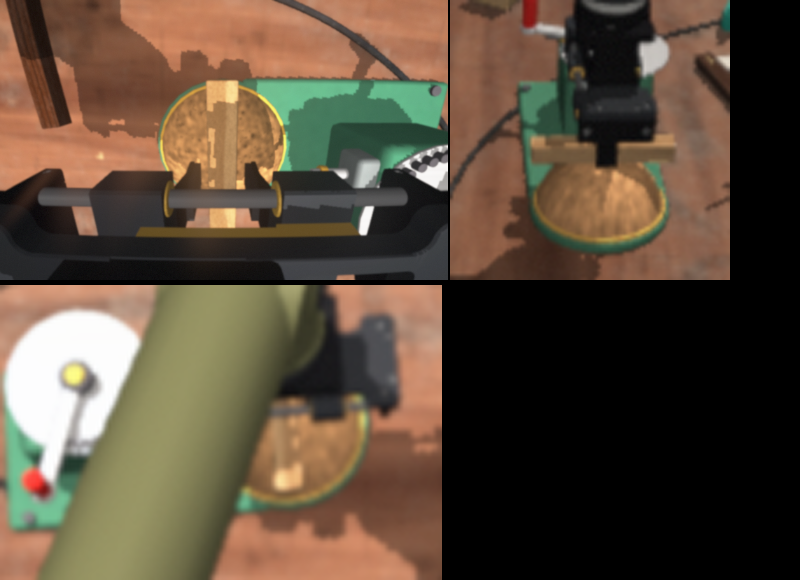

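The blank looks level on the dome, with the fingers clear on both sides. I'll lift straight up.

```bash
python3 -m crank '[[[0,0,-5,0,0.15],[0,0,-10,0,0.15],[0,0,-20,0,0.15],[0,0,-30,0,0.15],[0,0,-35,0,0.15],[0,0,-30,0,0.15],[0,0,-20,0,0.15],[0,0,0,0,0.15]]]'; cat > m7.py <<'E'
from h import *
a=[get_image(n)['pixels'] for n in ('wrist','side')]
o=np.zeros((600,480,3),np.uint8);o[:300,:480]=cv2.resize(a[0],(480,300))
o[300:,:480]=cv2.resize(a[1][130:230,290:450],(480,300),interpolation=cv2.INTER_CUBIC)
cv2.imwrite('pics/r2.png',o[...,::-1])
im=get_image('side');px=im['pixels'];hsv=cv2.cvtColor(px,cv2.COLOR_RGB2HSV)
s=ctrl.get_state();print(s['position'],s['tool_rot'])
for n in (-.075,.075):
  for z in (.07,.092):
    c=np.array([.6105,-.0415,z])+n*np.array([np.cos(.07),np.sin(.07),0]);print(n,z,proj(im,c))
E
python3 m7.py
```

```text
time: 11.07
position: [0.6152, -0.0421, 0.2326]
tool_rot: [-0.103, 3.13, 0.001]
ft_force: [-0.4, -0.6, 0.8]
grip_width: 0.424
grip_force: 0.0
[ 0.61213543 -0.0412071   0.22616535] [-1.03539623e-01  3.13975975e+00  7.56257836e-04]
-0.075 0.07 [327.83140663 196.04002315]
-0.075 0.092 [327.97724295 189.78690781]
0.075 0.07 [378.71318888 195.12563941]
0.075 0.092 [379.28075473 188.88831941]
```

View pics/r2.png

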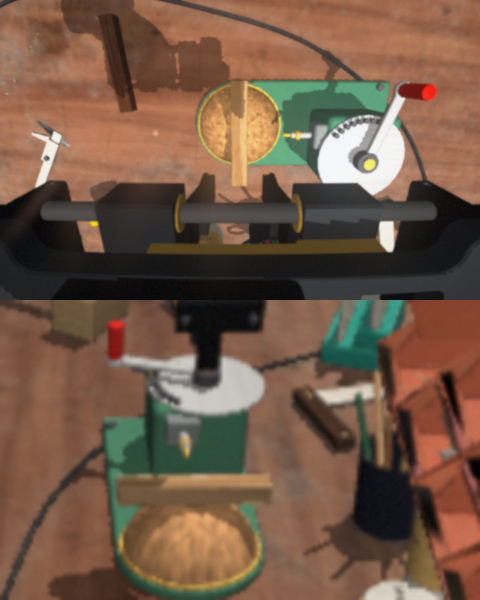

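The blank is level and centred: in the side view its ends are at columns 329 and 380, against 328 and 379 predicted. Now to the knob.

```bash
python3 -m crank '[[[7,20,0,0,0],[10,30,0,0,-0.5],[11,35,0,0,-0.5],[12,35,0,0,-0.5],[12,35,0,0,-0.5],[10,30,0,0,-0.5],[5,16,0,0,-0.5],[0,0,0,0,-0.5],[0,0,0,0,-0.5]]]' 10; python3 - <<'E'
from h import *
s=ctrl.get_state(); im=get_image('wrist');Tc=np.array(im['T_tool_cam'])
print(s['position'],s['tool_rot'],s['grip_width'])
px=im['pixels'];hsv=cv2.cvtColor(px,cv2.COLOR_RGB2HSV);H,S,V=[hsv[...,i].astype(int) for i in range(3)]
m=(((H<6)|(H>174))&(S>150)&(V>80)).astype(np.uint8);n,l,st,c=cv2.connectedComponentsWithStats(m)
for k in range(1,n):
    if st[k,4]>60: print(st[k],c[k])
M=R.from_rotvec(s['tool_rot']).as_matrix()
for z in (.116,.158): print(z,proj(im,M.T@(np.array([.532,.155,z])-s['position']),Tc))
cv2.imwrite('pics/w4.png',px[...,::-1])
E
```

```text
time: 11.97
position: [0.5311, 0.1557, 0.2248]
tool_rot: [0.108, -3.138, 0.002]
ft_force: [-0.3, -0.6, 0.3]
grip_width: 0.748
grip_force: 0.0
[0.53110223 0.15565898 0.2247616 ] [ 1.07837081e-01 -3.13759660e+00  1.90399131e-03] 0.7475921537223877
[309 201  20  21 332] [318.63253012 210.28915663]
0.116 [317.79791374 198.3821087 ]
0.158 [317.75600717 213.12310677]
```

View pics/w4.png

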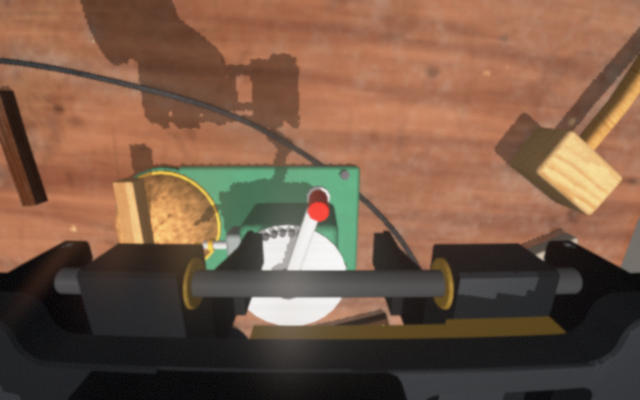

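The knob at (318,210) sits midway between the fingers and matches the projection. I'll descend and pinch it.

```bash
python3 -m crank '[[[0,0,10,0,-0.5],[0,0,20,0,-0.5],[0,0,25,0,-0.5],[0,0,20,0,-0.5],[0,0,12,0,-0.5],[0,0,6,0,-0.5],[0,0,0,0,-0.5]]]' 20; python3 -m crank '[[[0,0,0,0,0],[0,0,0,0,0.4],[0,0,0,0,0.6],[0,0,0,0,1],[0,0,0,0,1],[0,0,0,0,1],[0,0,0,0,1],[0,0,0,0,1]]]'  20
```

```text
time: 12.6
position: [0.5316, 0.1535, 0.1315]
tool_rot: [0.101, -3.138, 0.002]
ft_force: [0.5, -0.1, -1.2]
grip_width: 0.75
grip_force: 0.0
time: 13.27
position: [0.5323, 0.1549, 0.1332]
tool_rot: [-0.104, 3.14, 0.0]
ft_force: [0.5, -0.1, 0.4]
grip_width: 0.232
grip_force: 0.0
```

```bash
python3 -m crank '[[[0,0,0,0,1],[0,0,0,0,1],[0,0,0,0,1],[0,0,0,0,1]]]'  20
```

```text
time: 13.6
position: [0.5322, 0.1556, 0.1331]
tool_rot: [-0.104, 3.14, 0.002]
ft_force: [-1.4, 2.4, 0.1]
grip_width: 0.203
grip_force: 20.0
```

```bash
python3 -m crank '[[[1,-4,0,0,1],[1,-4,0,0,1],[1,-4,0,0,1],[0.8,-3.5,0,0,1],[0,0,0,0,1]]]'; python3 -m crank '[[[0.5,-4,0,0,1],[0.4,-4,0,0,1],[0.3,-4,0,0,1],[0.1,-4,0,0,1],[0,0,0,0,1]]]'
```

```text
time: 14.02
position: [0.5285, 0.1409, 0.1331]
tool_rot: [0.106, -3.138, -0.004]
ft_force: [-2.2, 5.0, 1.7]
grip_width: 0.204
grip_force: 20.0
time: 14.43
position: [0.527, 0.125, 0.1331]
tool_rot: [0.107, -3.135, -0.005]
ft_force: [-5.8, 5.2, 4.3]
grip_width: 0.201
grip_force: 20.0
```

```bash
python3 -m crank '[[[-0.1,-4,0,0,1],[-0.3,-4,0,0,1],[-0.4,-4,0,0,1],[-0.5,-4,0,0,1],[0,0,0,0,1]]]'; python3 -m crank '[[[-0.7,-4,0,0,1],[-0.9,-4,0,0,1],[-1,-4,0,0,1],[-1.2,-3.5,0,0,1],[0,0,0,0,1],[0,0,0,0,1],[0,0,0,0,1]]]'
```

```text
time: 14.85
position: [0.53, 0.1087, 0.1331]
tool_rot: [0.106, -3.137, -0.004]
ft_force: [-4.0, 3.5, 3.5]
grip_width: 0.2
grip_force: 20.0
time: 15.43
position: [0.5351, 0.0934, 0.1331]
tool_rot: [0.106, -3.137, -0.003]
ft_force: [-3.9, 3.4, 3.8]
grip_width: 0.204
grip_force: 20.0
```

```bash
python3 - <<'E'
from h import *
s=ctrl.get_state(); print(s['position'],s['ft_force'],s['grip_force'])
piv=np.array([.5322,.1556])-.1*np.array([np.cos(np.radians(165.7)),np.sin(np.radians(165.7))])
for c in (piv,np.array([.630,.1295])):
    d=s['position'][:2]-c; print(c,np.hypot(*d),(np.degrees(np.arctan2(d[1],d[0]))%360-165.7)/9.167)
im=get_image('wrist');sd=get_image('side')
o=np.zeros((600,480,3),np.uint8);o[:300]=cv2.resize(im['pixels'],(480,300));o[300:]=cv2.resize(sd['pixels'][130:230,290:450],(480,300),interpolation=cv2.INTER_CUBIC)
cv2.imwrite('pics/f.png',o[...,::-1])
E
```

```text
[0.53505365 0.09336765 0.1330959 ] [-3.89565615  3.37259494  3.80336401] 19.994581430219114
[0.62910157 0.1309001 ] 0.10126053427440569 3.933222417729346
[0.63   0.1295] 0.10158914972628028 3.8327254468665326
```

View pics/f.png

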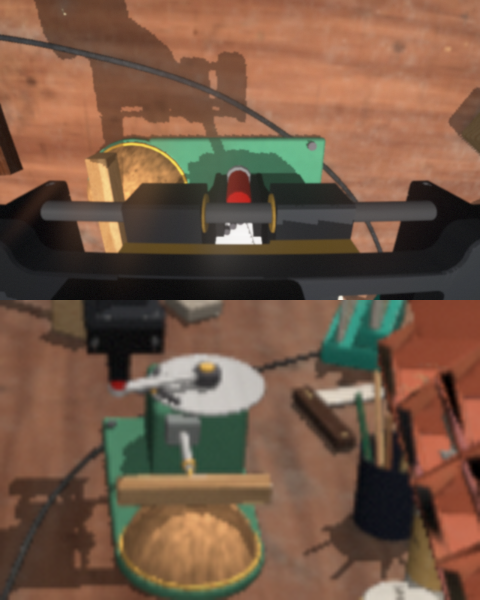

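The blank is still balanced and level, and the pinched knob stands at about 3.9 clicks. I'll nudge it 1 mm, let it settle and hand in.

```bash
python3 -m crank '[[[-0.3,-1,0,0,1],[0,0,0,0,1],[0,0,0,0,1],[0,0,0,0,1],[0,0,0,0,1],[0,0,0,0,1]]]' && python3 -c "
from bench import job; print(job.close_job())"
```

```text
time: 16.03
position: [0.5352, 0.093, 0.1331]
tool_rot: [0.107, -3.137, -0.004]
ft_force: [-4.7, 4.4, 2.4]
grip_width: 0.199
grip_force: 20.0
the job is handed in; nothing more can be done
None
```

I handed the job in at 16 s: the pale blank sat level on the cork dome and the gripper held the lever at about 3.9 clicks by my measurement (tolerance 0.4). The hand-in returned no verdict.

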